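Tamp the salvaged parts level in their drawer

TASK

The small-parts drawer of salvaged transformer blocks will not slide back into its cabinet because two round capacitors stand up between the blocks. Take the flat-footed tamper by its handle and press both capacitors down with its foot until they lie on the drawer's floor, level with the blocks, without touching the drawer's contents with the gripper. Then stand the tamper upright on the bench again and let go; leave everything else on the bench where it is.

Things in the scene. Friction and masses are not known exactly. Their poses are not given: they have to be found in the camera images.
- bin: open white plastic drawer, fixed to the bench, 78 (x) x 178 (y) x 38 mm high, walls and floor 4 mm (inside 70 x 170), small lip on its -y end; origin at the centre of its underside on the bench, y along its long side. In it, in a row along y: core_a, cap_a, core_mid, cap_b, core_b, with 16 mm to spare once the capacitors are down
- core_a: a heavy rectangular ferrite transformer block, dark grey with a black and copper band across its middle, 56 (x) x 34 (y) x 25 (z) mm, 160 g; origin at the centre of its underside. The block nearest the drawer's -y end
- core_mid: a heavy rectangular ferrite transformer block, dark grey with a black and copper band across its middle, 56 (x) x 34 (y) x 25 (z) mm, 160 g; origin at the centre of its underside. The middle block of the row
- core_b: a heavy rectangular ferrite transformer block, dark grey with a black and copper band across its middle, 56 (x) x 34 (y) x 25 (z) mm, 160 g; origin at the centre of its underside. The block nearest the drawer's +y end
- cap_a: bare aluminium capacitor, cylinder 26 mm diameter x 50 mm, 30 g; origin at its centre, x its axis (along the bin's x). Starts perched over a 22 mm gap, centre 36 mm above the bench, top 10 mm above the bin's rim; 5 to 15 N pressed down shoves the blocks apart and sends it to the bin's floor: top then 30 mm above the bench, 1 mm above the blocks. The one between core_a and core_mid
- cap_b: bare aluminium capacitor, cylinder 26 mm diameter x 50 mm, 30 g; origin at its centre, x its axis (along the bin's x). Starts perched over a 22 mm gap, centre 36 mm above the bench, top 10 mm above the bin's rim; 5 to 15 N pressed down shoves the blocks apart and sends it to the bin's floor: top then 30 mm above the bench, 1 mm above the blocks. The one between core_mid and core_b
- tamper: tamper standing on the bench, 220 g: flat aluminium foot 56 (x) x 46 (y) x 10 mm, square upright wooden handle 24 x 24 mm, sides parallel to the foot's, its top 112 mm above the foot's underside; origin at the centre of the foot's underside, z up. In the drawer keep its x parallel to the drawer's x (7 mm spare each side); it then also covers block edges beside a capacitor
- flux_jar: bystander: white jar with a black cap, 50 mm diameter, 48 mm high, beside the tamper; origin under its centre
- spool: bystander: steel-coloured spool, 54 mm diameter, 34 mm high, beside the tamper; origin under its centre
- screwdriver: bystander: screwdriver with black handle lying left of the drawer
- choke: bystander: copper ring choke, 42 mm diameter, 16 mm high, lying between the drawer and the tamper
- fan: bystander: square black fan 80 x 80 x 25 mm lying flat at the far right; origin under its centre
- wood_block: bystander: wooden block 50 x 90 x 22 mm, left of the drawer
There are look-alikes about, which are no part of the job. What is shaped like the tamper but green is not meant. Leave any pink look-alike of the cap_b alone.

How it is judged:
By the outcome, as a careful person would: the job done as asked, in the order asked, and still so for the second after the job is handed in, with the robot touching nothing.
It also fails if it takes over 54 s, if anything falls off the work surface, if the arm or the gripper's body presses on something with over 40 N, if the wrist force passes 120 N, or if a joint passes its speed limit or range.

ROBOT

A 7-joint arm with a two-finger parallel gripper is mounted at the origin on the work surface. World frame = base frame: x ahead of the robot, y to its left, z up, the work surface at z = 0. Lengths are in m, angles in rad, forces in N, time in s.
With the tool pointing down it reaches from about 0.35 to 0.9 m from the base axis. Payload 8.1 kg.
Tool frame: the origin (TCP) lies between the finger pads; the fingertips stand 22 mm ahead of it and the grasp point (between the pads) lies 3 mm ahead of it (arm.tip_reach is the distance from the TCP to the fingertips, in m); z points along the fingers, y is the line along which they close (so a half turn about z gives the same grasp; the last joint's range is limited). The gripper opens to 92 mm and grips with 3 to 60 N. Pads are 19 mm wide; open, the fingers measure 130 mm over their backs; the gripper's body (75 mm by 190 mm) begins 47 mm behind the grasp point.
Start: joints at [1.156, 0.434, 0.025, 1.573, -0.012, 1.134, -0.075], TCP at [0.192, -0.595, 0.249] pointing down, gripper open.
Joint ranges: [-2.62, 2.62], [-0.44, 2.09], [-1.27, 1.32], [0.08, 2.57], [-1.32, 4.46], [0.12, 2], [-2.74, 2.74]. Speed limits (rad/s): [2.22, 2.22, 3.01, 3.01, 3.14, 3.14, 3.14].

INTERFACE

Orientations are given as a rotation vector (axis times angle).
In Python, from cell import telemetry, vision, job, arm gives the robot as it stands. The module is installed in compiled form; this text tells all that it offers.
- The arm moves only by the shell command python3 -m creep 'ROWS' [FORCE]. ROWS is text: rows parted by semicolons, each of 7 numbers parted by spaces: the finger opening in cm, from 0 to 9.18, then the shift along the tool's x, y, z in cm, then the turn, a rotation vector about the tool's x, y, z in degrees. A call has 1 to 5 rows; each row is the pose to reach, as a shift and turn from the pose commanded when the call began, along the tool's axes at that moment; what a row does not reach only later rows make up. A row lasts 1/8 s, in which the tool goes at most 62.5 mm and 10.7 degrees, less where a joint would pass 70% of its speed; a pose out of reach is approached as far as the arm can. A call with a gripper value outside its range is refused whole. The fingers move at their own pace and stop on an object; FORCE is the grip in N (left out, the last holds). Time passes only in rows, so rows that repeat a pose let the fingers close. It gives the time, the measured TCP pose, the force, the opening and the grip force at its end, in the units of the state.
- telemetry.observe(): the state, without advancing time (a new reading comes with each control period).
- vision.get_image(name): name is "side" or "top" or "wrist"; returns the picture (384x512x3 uint8, red, green, blue); there is no depth.
- vision.camera_info(name): a dict with "fov_y" (degrees; the focal length in pixels is half the picture's height over the tangent of half this angle, whatever the lens; pixels are square), "cx", "cy" (the principal point, pixels), "dist_coeffs" ([k1, k2, p1, p2, k3] as OpenCV has them; the pictures are not rectified), "extrinsics" (4x4, takes a point from camera to world coordinates). Camera axes: x right, y down, z forward; pixel columns grow to the right and rows downward; lengths in m; the calibration is good to about 2 mm. A picture is of the moment at which its call begins: read the wrist's pose just before it. camera_info takes no time and is no camera call; for the wrist camera it gives the pose at the moment of the call.
- job.sign_off(): hands the job in; it is judged then, once.
The state is a dict: "clock": time; "joints": joint angles; "dq": joint speeds; "joint_efforts": joint torques, N m; "position": TCP position; "ee_rot": TCP orientation; "force": force on the tool from outside, world axes, zero at the start; "ft_torque": the same for the moment, N m; "width": opening from 0.0 (shut) to 1.0 (fully open); "gripper_force": force on a finger pad.
Only numpy, scipy, OpenCV 4.12 (cv2) and the standard library are available. Lean on these libraries where they do the work, as an engineer would, in place of code of your own. Each camera call takes 0.05 s, during which the arm holds its last target. There are 200 camera calls.

## Working session

There is one attempt and no reset: what is moved stays moved. The work goes in short steps, Python scripts to look and compute and a shell command to move; the robot and the scene stay as the last step left them, time stands still between calls to the robot, and variables do not carry over. Pictures are saved under pics/ and viewed, at most 10 in all, crops included, and the job is handed in when it is done.

```bash
mkdir -p pics
python3 - <<'E'
from cell import telemetry, vision, job, arm
import cv2
print(telemetry.observe())
for n in("top","side"):
    print(n,vision.camera_info(n))
    cv2.imwrite(f"pics/{n}0.png",cv2.cvtColor(vision.get_image(n),cv2.COLOR_RGB2BGR))
E
```

```text
{'clock': 0.0, 'joints': array([ 1.1563904 ,  0.43522505,  0.02496361,  1.57412848, -0.0116145 ,
        1.13399858, -0.07508843]), 'dq': array([ 0.0003019 , -0.0011192 ,  0.00080068,  0.00022491, -0.00156541,
        0.00013841,  0.00181016]), 'joint_efforts': array([ 4.24939817e-04, -6.67833567e+01,  9.85361226e-01, -3.14451563e+01,
       -6.04505930e-02,  4.31772578e-02,  1.16458127e-04]), 'position': array([ 0.19154048, -0.59440547,  0.24793141]), 'ee_rot': array([-3.1019536e+00, -4.8747101e-01,  5.9255865e-04]), 'force': array([ 0.05577932, -0.18497315, -0.59286966]), 'ft_torque': array([ 0.02266335, -0.01270739, -0.02252451]), 'gripper_force': 0.0, 'width': 1.0000485262550405}
top {'fov_y': 54.825594024669726, 'cx': 258.63546776419105, 'cy': 187.02045416159615, 'dist_coeffs': array([-0.0408815,  0.       ,  0.       ,  0.       ,  0.       ]), 'extrinsics': array([[ 0.00256529, -0.98641255,  0.16426717,  0.38558687],
       [-0.99995832, -0.00396968, -0.00822171,  0.04719726],
       [ 0.00876209, -0.16423923, -0.98638162,  0.99444168],
       [ 0.        ,  0.        ,  0.        ,  1.        ]])}
side {'fov_y': 50.48744833037845, 'cx': 258.32643824866085, 'cy': 190.92892542142584, 'dist_coeffs': array([-0.06880237,  0.        ,  0.        ,  0.        ,  0.        ]), 'extrinsics': array([[-0.98853929, -0.10757358,  0.10591504,  0.44355796],
       [-0.15084063,  0.67550127, -0.72176529,  0.82999927],
       [ 0.00609713, -0.72946964, -0.68398602,  0.78229845],
       [ 0.        ,  0.        ,  0.        ,  1.        ]])}
```

View pics/top0.png

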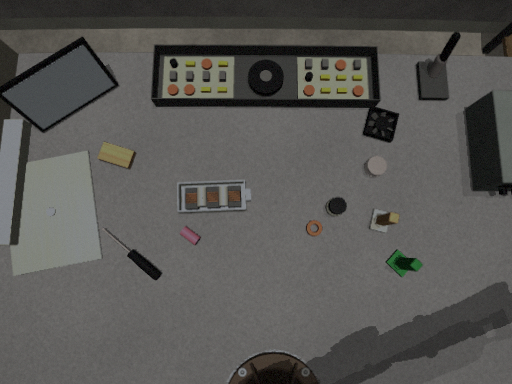

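View pics/side0.png

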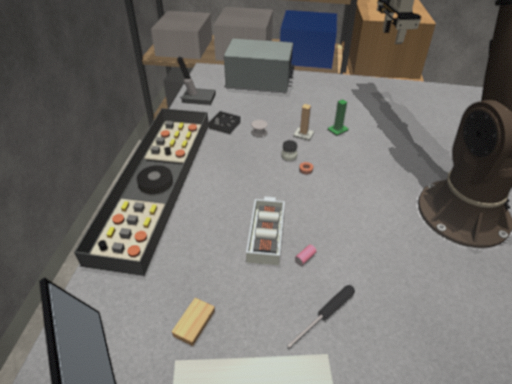

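Candidates for the tamper: the tan handle on an aluminium foot at top (381,221), and the green look-alike at (403,262), which is not meant. Caps: white cylinders in the drawer at top (202,197) and (224,197). The pink cylinder at (190,235) is a look-alike. I choose the tan-handled one. Next, one close crop.

```bash
cat > h.py <<'E'
from cell import telemetry, vision, job, arm
import cv2, numpy as np
from scipy.spatial.transform import Rotation as R
def ray(ci,uv):
    f=192/np.tan(np.radians(ci["fov_y"]/2)); K=np.array([[f,0,ci["cx"]],[0,f,ci["cy"]],[0,0,1]])
    p=cv2.undistortPoints(np.array(uv,float).reshape(-1,1,2),K,ci["dist_coeffs"])[:,0]
    E=ci["extrinsics"]; d=np.c_[p,np.ones(len(p))]@E[:3,:3].T
    return E[:3,3],d
def plane(ci,uv,z):
    o,d=ray(ci,uv); return o+d*((z-o[2])/d[:,2])[:,None]
def proj(ci,P):
    f=192/np.tan(np.radians(ci["fov_y"]/2)); K=np.array([[f,0,ci["cx"]],[0,f,ci["cy"]],[0,0,1]])
    T=np.linalg.inv(ci["extrinsics"]); r=cv2.Rodrigues(T[:3,:3])[0]
    return cv2.projectPoints(np.array(P,float).reshape(-1,1,3),r,T[:3,3],K,ci["dist_coeffs"])[0][:,0]
def snap(n):
    ci=vision.camera_info(n); return ci,cv2.cvtColor(vision.get_image(n),cv2.COLOR_RGB2BGR)
E
python3 - <<'E'
from h import *
t=cv2.imread("pics/top0.png");s=cv2.imread("pics/side0.png")
rs=lambda im,x,y,w,h:cv2.resize(im[y:y+h,x:x+w],(400,300),interpolation=cv2.INTER_CUBIC)
cv2.imwrite("pics/crop.png",np.vstack([np.hstack([rs(t,355,190,80,60),rs(t,165,165,100,75)]),np.hstack([rs(s,275,90,80,60),rs(s,220,190,100,75)])]))
ci=vision.camera_info("top")
print(plane(ci,[[381,221],[403,262],[212,197],[376,166],[337,206],[314,228]],0.02).round(3))
E
```

```text
[[ 0.458 -0.285  0.02 ]
 [ 0.351 -0.338  0.02 ]
 [ 0.521  0.163  0.02 ]
 [ 0.607 -0.279  0.02 ]
 [ 0.498 -0.169  0.02 ]
 [ 0.439 -0.107  0.02 ]]
```

View pics/crop.png

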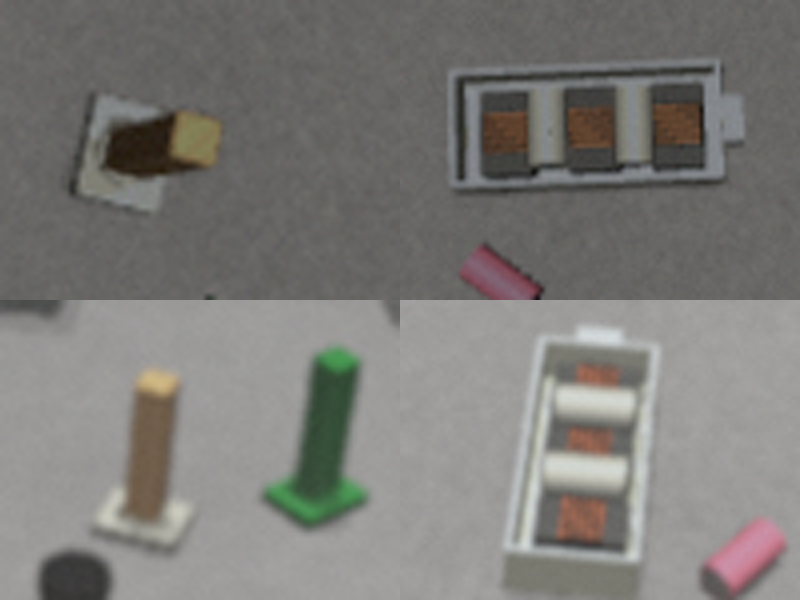

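The crop confirms it: wooden handle, aluminium foot, with the handle top at top (394,218) and side (307,106). The two white caps sit between the blocks. Now I'll compute the poses.

Run:
```python
from h import *
ct=vision.camera_info("top");cs=vision.camera_info("side")
def tri(a,b):
    o1,d1=ray(ct,[a]);o2,d2=ray(cs,[b]);d1=d1[0];d2=d2[0]
    s=np.linalg.lstsq(np.c_[d1,-d2],o2-o1,rcond=None)[0];p,q=o1+s[0]*d1,o2+s[1]*d2
    return (p+q)/2,np.linalg.norm(p-q)
print("handle tri",tri((394,217.8),(306.6,106.4)),plane(ct,[(394,217.8)],.112),plane(cs,[(306.6,106.4)],.112))
# foot top corners (top crop)
f=np.array([(97,95),(170,105),(155,212),(77,192)])/5+[355,190]
F=plane(ct,f,.01);print("foot",F.round(4))
g=np.array([(95,528),(113,490),(195,515),(177,552)],float); g=(g-[0,300])/5+[275,90]
print("foot side",plane(cs,g,.005).round(4), plane(cs,g,.005).mean(0))
c=np.array([(49,71),(320,60),(325,180),(52,190)])/4+[165,165]
C=plane(ct,c,.038);print("bin",C.round(4),C.mean(0)); 
e=(C[0]+C[3]-C[1]-C[2])[:2];print("bin yaw",np.degrees(np.arctan2(-e[0],e[1])))
c=np.array([(540,335),(660,345),(643,565),(505,550)],float);c=(c-[400,300])/4+[220,190]
C=plane(cs,c,.038);print("bin side",C.round(4),C.mean(0)); e=(C[3]+C[2]-C[1]-C[0])[:2];print(np.degrees(np.arctan2(-e[0],e[1])))
o=telemetry.observe();M=R.from_rotvec(o["ee_rot"]).as_matrix();print(M.round(3))
w=vision.camera_info("wrist");E=w["extrinsics"];print("cam in tool",(M.T@(E[:3,3]-o["position"])).round(3),(M.T@E[:3,:3]).round(3),w["fov_y"])
```

```text
handle tri (array([ 0.45810462, -0.28720347,  0.1083793 ]), np.float64(0.002004139279400742)) [[ 0.45880833 -0.28592373  0.112     ]] [[ 0.45703404 -0.28098589  0.112     ]]
foot [[ 0.4909 -0.2723  0.01  ]
 [ 0.4856 -0.3118  0.01  ]
 [ 0.4283 -0.3007  0.01  ]
 [ 0.4389 -0.2591  0.01  ]]
foot side [[ 0.4885 -0.2704  0.005 ]
 [ 0.4804 -0.316   0.005 ]
 [ 0.4244 -0.2959  0.005 ]
 [ 0.4339 -0.2525  0.005 ]] [ 0.45679652 -0.2836796   0.005     ]
bin [[0.5554 0.2528 0.038 ]
 [0.5634 0.0751 0.038 ]
 [0.4844 0.0712 0.038 ]
 [0.4771 0.2479 0.038 ]] [0.52006641 0.16175699 0.038     ]
bin yaw 2.4675071154984622
bin side [[0.5629 0.0756 0.038 ]
 [0.4843 0.0725 0.038 ]
 [0.4752 0.2524 0.038 ]
 [0.555  0.254  0.038 ]] [0.51935446 0.16361449 0.038     ]
2.706995469558334
[[ 0.952  0.307 -0.001]
 [ 0.307 -0.952  0.001]
 [-0.    -0.001 -1.   ]]
cam in tool [ 0.079  0.001 -0.135] [[ 0.001 -0.956 -0.292]
 [ 1.     0.001 -0.   ]
 [ 0.    -0.292  0.956]] 69.96817514124741
```

```bash
cat >> h.py <<'E'
def need(x,y,z,yaw):
    "tool shift (cm) and turn (deg) from here to a tool-down pose whose tool x has this yaw (deg)"
    o=telemetry.observe();M=R.from_rotvec(o["ee_rot"])
    T=R.from_euler("z",yaw,degrees=True)*R.from_rotvec([np.pi,0,0])
    print("shift",(M.inv().apply(np.array([x,y,z])-o["position"])*100).round(2),"turn",(M.inv()*T).as_rotvec(degrees=True).round(2),
     "pos",o["position"].round(4),"t",round(o["clock"],2),"f",o["force"].round(1),"w",round(o["width"],3),"gf",round(o["gripper_force"],1))
E
python3 -m creep '9 8 -5 0 0 0 10; 9 14 -8 0 0 0 20; 9 19 -12 0 0 0 31; 9 24.5 -15 0 0 0 31; 9 29 -18 0 0 0 31'
python3 -c "
from h import *;need(.458,-.285,.25,-13)"
```

```text
clock: 0.72
position: [0.3928, -0.358, 0.2486]
ee_rot: [3.121, -0.36, -0.0]
force: [1.1, 0.0, 0.8]
width: 0.983
gripper_force: 0.0
shift [ 4.69 -8.59 -0.14] turn [ 0.    0.01 -0.16] pos [ 0.3928 -0.358   0.2486] t 0.72 f [1.1 0.  0.8] w 0.983 gf 0.0
```

```bash
python3 -m creep '5 2.3 -4.3 0 0 0 0; 5 4.7 -8.6 0 0 0 0; 5 4.7 -8.6 0 0 0 0;5 4.7 -8.6 0 0 0 0'
python3 - <<'E'
from h import *
need(.458,-.285,.25,-13)
ci,im=snap("wrist");cv2.imwrite("pics/w1.png",im)
np.save("w1.npy",ci,allow_pickle=True)
E
```

```text
clock: 1.23
position: [0.4566, -0.287, 0.2484]
ee_rot: [3.121, -0.359, -0.002]
force: [0.4, -0.1, 0.3]
width: 0.598
gripper_force: 0.0
shift [ 0.09 -0.22 -0.16] turn [ 0.02  0.05 -0.14] pos [ 0.4566 -0.287   0.2484] t 1.23 f [ 0.4 -0.1  0.3] w 0.598 gf 0.0
```

View pics/w1.png

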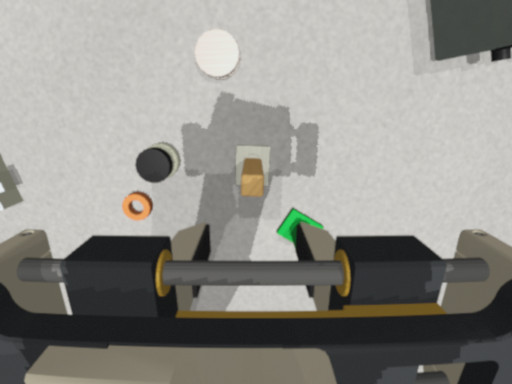

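The wrist view shows the tamper handle top at (252,184) with its foot edge at row 147, square to the picture. The green foot is at (297,222) and the spool and jar are clear. I'll measure the handle and foot by mask.

Run:
```python
from h import *
ci=np.load("w1.npy",allow_pickle=True).item();im=cv2.imread("pics/w1.png")
hsv=cv2.cvtColor(im,cv2.COLOR_BGR2HSV);sub=np.zeros(im.shape[:2],np.uint8);sub[140:205,225:280]=1
print("col",hsv[155:200:4,252].tolist())
m=((hsv[...,1]>110)&(hsv[...,0]<30)&(hsv[...,2]>150)&(sub>0)).astype(np.uint8)
c=max(cv2.findContours(m,0,1)[0],key=cv2.contourArea);r=cv2.minAreaRect(c);print(r)
P=plane(ci,cv2.boxPoints(r),.112);print(P.round(4),P.mean(0))
f=[(237,147),(270,147)];print(hsv[150:170:4,236:274:3].tolist()[1])
for i in range(-1,3):
    d=(P[i+1]-P[i])[:2];print(np.degrees(np.arctan2(d[1],d[0])).round(1),np.linalg.norm(d).round(4))
cv2.imwrite("pics/c2.png",cv2.resize(im[130:210,200:305],None,fx=7,fy=7,interpolation=cv2.INTER_CUBIC))
```

```text
col [[30, 19, 186], [17, 119, 133], [18, 131, 130], [18, 131, 130], [18, 130, 131], [18, 125, 180], [19, 124, 189], [19, 124, 183], [19, 125, 177], [19, 125, 174], [18, 111, 163], [30, 8, 128]]
((252.0, 184.5), (21.0, 20.0), 90.0)
[[ 0.4726 -0.2806  0.112 ]
 [ 0.468  -0.3004  0.112 ]
 [ 0.4461 -0.2955  0.112 ]
 [ 0.4508 -0.2752  0.112 ]] [ 0.45936589 -0.28791094  0.112     ]
[[30, 18, 172], [28, 19, 188], [30, 18, 186], [30, 19, 189], [30, 18, 182], [30, 18, 180], [30, 17, 180], [30, 18, 183], [30, 19, 188], [28, 19, 187], [30, 18, 186], [30, 17, 165], [24, 9, 147]]
-13.7 0.0224
-103.1 0.0203
167.5 0.0224
76.9 0.0208
```

View pics/c2.png

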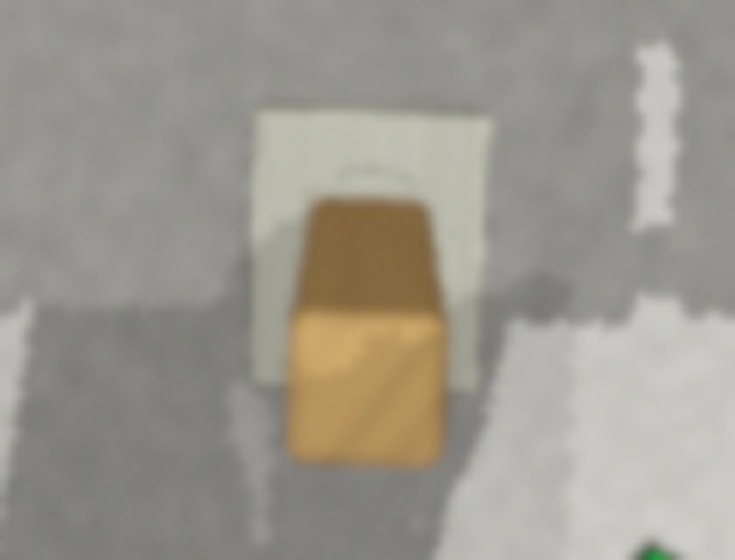

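```bash
python3 -c "
from h import *;need(.459,-.2875,.091,-15.5)"
```

```text
shift [ 0.28 -0.08 15.75] turn [0.03 0.05 2.28] pos [ 0.4562 -0.2876  0.2485] t 1.27 f [-0.6  0.1  0.2] w 0.568 gf 0.0
```

```bash
python3 -m creep '5 0.3 -0.1 5 0 0 2.3; 5 0.3 -0.1 10 0 0 2.3; 5 0.3 -0.1 13.5 0 0 2.3; 5 0.3 -0.1 15.7 0 0 2.3; 5 0.3 -0.1 15.7 0 0 2.3'
python3 -m creep '0.5 0 0 0 0 0 0; 0.5 0 0 0 0 0 0; 0.5 0 0 0 0 0 0; 0.5 0 0 0 0 0 0; 0.5 0 0 0 0 0 0' 50
python3 -c "
from h import *;need(.459,-.2875,.091,-15.5)"
```

```text
clock: 1.9
position: [0.4582, -0.2871, 0.0903]
ee_rot: [-3.112, 0.425, 0.006]
force: [-1.1, -0.5, 0.8]
width: 0.545
gripper_force: 0.0
clock: 2.52
position: [0.4607, -0.2867, 0.0925]
ee_rot: [3.113, -0.422, 0.002]
force: [-0.6, -0.5, 6.1]
width: 0.266
gripper_force: 50.0
shift [-0.14  0.12  0.15] turn [ 0.02 -0.07  0.05] pos [ 0.4607 -0.2867  0.0925] t 2.52 f [-0.6 -0.5  6.1] w 0.266 gf 50.0
```

```bash
python3 -m creep '0.5 0 0 -2 0 0 0; 0.5 0 0 -5 0 0 0; 0.5 0 0 -8 0 0 0; 0.5 0 0 -8 0 0 0'
python3 - <<'E'
from h import *
need(.459,-.2875,.17,2.6)
ct=vision.camera_info("top");cs=vision.camera_info("side")
t=cv2.imread("pics/top0.png");s=cv2.imread("pics/side0.png")
for n,ci,im,(x0,y0,x1,y1),z in(("top",ct,t,(183,185,240,207),.047),("side",cs,s,(252,205,283,245),.04)):
    g=im[y0:y1,x0:x1].astype(int)
    sat=g.max(2)-g.min(2);m=((g.min(2)>(135 if n=="top" else 190))&(sat<40)).astype(np.uint8)
    k,l,st,ce=cv2.connectedComponentsWithStats(m)
    for i in range(1,k):
        if st[i,4]>40: print(n,st[i],(ce[i]+[x0,y0]).round(1),plane(ci,[ce[i]+[x0,y0]],z).round(4))
# clicked centres from the crop
print(plane(ct,[(201.4,196.2),(223.2,196.2)],.046).round(4),plane(cs,[(220+196/4,190+103/4),(220+186/4,190+170/4)],.043).round(4))
b=np.array([.5197,.1627]);u=R.from_euler("z",2.6,degrees=True).as_matrix()[:2,1]
print([ (b+u*d).round(4) for d in(-85,-28,28,85) for d in [d/1000]])
E
```

```text
clock: 3.02
position: [0.4615, -0.2869, 0.1738]
ee_rot: [3.112, -0.422, 0.006]
force: [1.1, -0.3, -1.5]
width: 0.261
gripper_force: 50.0
shift [-0.23  0.12  0.38] turn [  0.08  -0.22 -18.04] pos [ 0.4615 -0.2869  0.1738] t 3.02 f [ 1.1 -0.3 -1.5] w 0.261 gf 50.0
side [ 8  7 18  5 61] [268.4 214.5] [[0.5205 0.1281 0.04  ]]
side [ 4 25 20  5 71] [266.  231.7] [[0.5186 0.1859 0.04  ]]
[[0.5189 0.1872 0.046 ]
 [0.5191 0.1309 0.046 ]] [[0.5181 0.1351 0.043 ]
 [0.5167 0.1907 0.043 ]]
[array([0.5236, 0.0778]), array([0.521 , 0.1347]), array([0.5184, 0.1907]), array([0.5158, 0.2476])]
```

```bash
python3 -m creep '0.5 -0.6 -4 0 0 0 -3; 0.5 -1.2 -9 0 0 0 -6; 0.5 -1.8 -14 0 0 0 -9; 0.5 -2.4 -19 0 0 0 -12; 0.5 -3.0 -24 0 0 0 -15'
python3 -c "
from h import *;need(.520,.132,.174,2.6)"
```

```text
clock: 3.65
position: [0.4946, -0.0454, 0.1707]
ee_rot: [-3.142, 0.009, 0.002]
force: [1.3, 0.2, -0.9]
width: 0.259
gripper_force: 50.0
shift [  2.43 -17.76  -0.33] turn [-0.    0.08 -2.94] pos [ 0.4946 -0.0454  0.1707] t 3.65 f [ 1.3  0.2 -0.9] w 0.259 gf 50.0
```

```bash
python3 -m creep '0.5 0.7 -5 -0.3 0 0 -1; 0.5 1.4 -10 -0.3 0 0 -2; 0.5 2.1 -15 -0.3 0 0 -2.9; 0.5 2.4 -17.7 -0.3 0 0 -2.9; 0.5 2.4 -17.7 -0.3 0 0 -2.9'
python3 - <<'E'
from h import *
need(.520,.132,.174,2.6)
ims=[]
for n,(x,y) in(("top",(150,140)),("side",(215,100)),):
    ci,im=snap(n);ims.append(cv2.resize(im[y:y+150,x:x+100],(400,600),interpolation=cv2.INTER_CUBIC))
ci,im=snap("wrist");cv2.imwrite("pics/w3.png",im)
cv2.imwrite("pics/ab3.png",np.hstack(ims))
E
```

```text
clock: 4.28
position: [0.5198, 0.1326, 0.1735]
ee_rot: [-3.14, -0.075, 0.003]
force: [-0.4, -0.9, -2.6]
width: 0.261
gripper_force: 50.0
shift [ 0.02  0.06 -0.05] turn [-0.06  0.09  0.12] pos [0.5198 0.1326 0.1735] t 4.28 f [-0.4 -0.9 -2.6] w 0.261 gf 50.0
```

View pics/ab3.png

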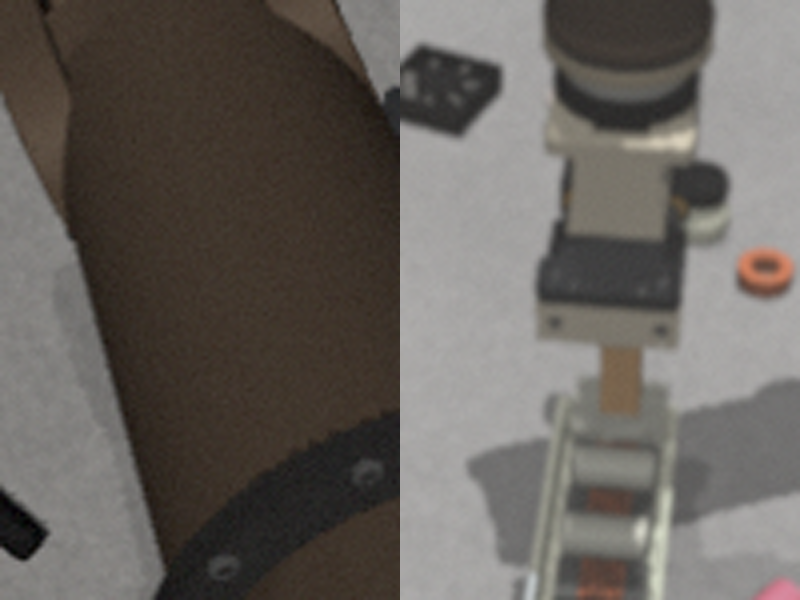

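View pics/w3.png

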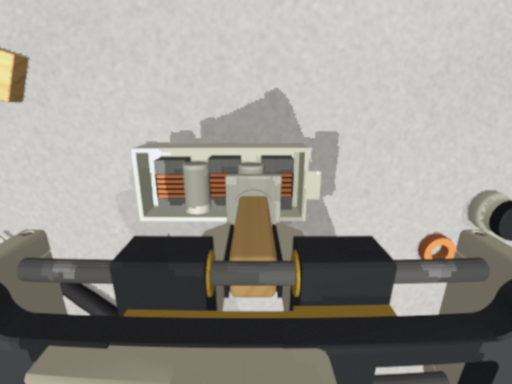

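The side view shows the upright foot above the drawer's -y half. The wrist view shows the drawer rim at about (135..310, 148..218), cap_b at (196,188), cap_a's end at (251,168) and the foot's far edge at (227..281,177). I'll refine from this.

Run:
```python
from h import *
ci=vision.camera_info("wrist")
r=plane(ci,[(134,148),(311,147),(306,219),(138,219)],.038);print("bin",r.round(4),r.mean(0).round(4))
e=(r[0]+r[3]-r[1]-r[2])[:2];print(np.degrees(np.arctan2(-e[0],e[1])))
print("capb",plane(ci,[(196,165),(197,211)],.047).round(4),"capa end",plane(ci,[(251,166)],.047).round(4))
f=plane(ci,[(226.5,177),(281,177)],.091);print("foot far top edge",f.round(4), f.mean(0))
```

```text
bin [[0.5558 0.2476 0.038 ]
 [0.5639 0.0717 0.038 ]
 [0.4872 0.069  0.038 ]
 [0.4792 0.2496 0.038 ]] [0.5215 0.1595 0.038 ]
2.588235103407249
capb [[0.5429 0.1837 0.047 ]
 [0.4949 0.1835 0.047 ]] capa end [[0.5441 0.1302 0.047 ]]
foot far top edge [[0.5433 0.15   0.091 ]
 [0.5452 0.1054 0.091 ]] [0.54428059 0.12772213 0.091     ]
```

```bash
python3 -m creep '0.5 0.4 -0.15 1 0 0 0; 0.5 0.4 -0.15 2 0 0 0; 0.5 0.4 -0.15 2.8 0 0 0; 0.5 0.4 -0.15 2.8 0 0 0' 60
python3 - <<'E'
from h import *
need(.524,.134,.145,2.6)
ims=[]
ci,im=snap("wrist");cv2.imwrite("pics/w4f.png",im);a=cv2.resize(im[125:235,120:330],(800,420),interpolation=cv2.INTER_CUBIC)
cv2.imwrite("pics/w4.png",a)
E
```

```text
clock: 4.92
position: [0.5239, 0.1311, 0.1457]
ee_rot: [3.14, 0.067, -0.003]
force: [0.4, 0.4, -1.5]
width: 0.258
gripper_force: 60.0
shift [ 0.02 -0.29  0.07] turn [ 0.03  0.1  -0.15] pos [0.5239 0.1311 0.1457] t 4.92 f [ 0.4  0.4 -1.5] w 0.258 gf 60.0
```

View pics/w4.png

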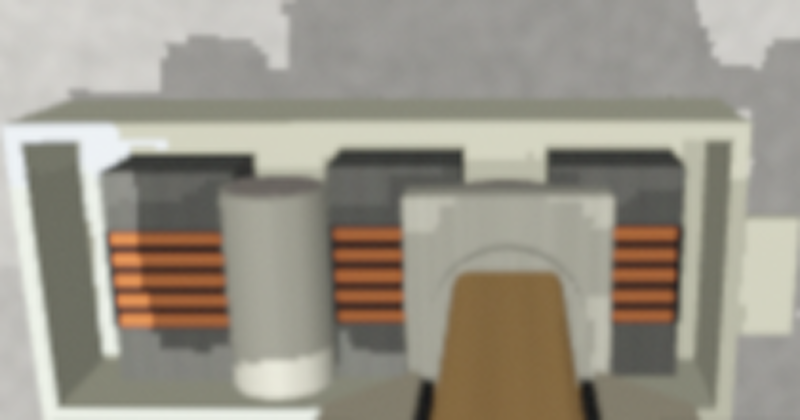

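Foot at crop columns 402–613 (mid 507) and the cap_a gap at 463–548 (mid 505), so it is centred in y. I'll check x by ray, then press.

```bash
python3 - <<'E'
from h import *
ci=vision.camera_info("wrist");s=210/800
q=lambda u,v,z:plane(ci,[(120+u*s,125+v*s)],z)[0].round(4)
print("foot",q(507,190,.063),"farwall inner/outer rim",q(507,140,.038),q(507,120,.038),"left foot edges",q(402,190,.063),q(613,190,.063),"cap end",q(507,180,.047))
E
python3 -m creep '0.5 0 0 0.5 0 0 0; 0.5 0 0 1 0 0 0; 0.5 0 0 1 0 0 0'
```

```text
foot [0.5501 0.1311 0.063 ] farwall inner/outer rim [0.5562 0.1314 0.038 ] [0.561  0.1316 0.038 ] left foot edges [0.5492 0.1537 0.063 ] [0.5512 0.1084 0.063 ] cap end [0.5486 0.1311 0.047 ]
clock: 5.35
position: [0.5243, 0.1314, 0.1363]
ee_rot: [3.141, 0.068, -0.001]
force: [-0.8, -0.9, -1.4]
width: 0.256
gripper_force: 60.0
```

```bash
for i in 1 2 3; do python3 -m creep '0.5 0 0 0.25 0 0 0; 0.5 0 0 0.5 0 0 0; 0.5 0 0 0.5 0 0 0' | egrep 'position|force:' ; done
```

```text
position: [0.5244, 0.1314, 0.1315]
force: [0.6, 0.4, -1.7]
gripper_force: 60.0
position: [0.5244, 0.1314, 0.1265]
force: [0.2, 0.8, -1.4]
gripper_force: 60.0
position: [0.5247, 0.1316, 0.1223]
force: [-1.9, -0.1, 6.9]
gripper_force: 60.0
```

Run:
```python
from h import *
ci,im=snap("wrist");a=cv2.resize(im[125:235,120:330],(800,400),interpolation=cv2.INTER_CUBIC)
cs,s=snap("side");b=cv2.resize(s[190:265,225:305],(300,200*1),interpolation=cv2.INTER_CUBIC)
o=np.zeros((600,800,3),np.uint8);o[:400]=a;o[400:,:300]=b
o[400:,320:620]=cv2.resize(cv2.imread("pics/side0.png")[190:265,225:305],(300,200),interpolation=cv2.INTER_CUBIC)
cv2.imwrite("pics/v5.png",o);cv2.imwrite("pics/w5f.png",im)
```

```text
(no output)
```

View pics/v5.png

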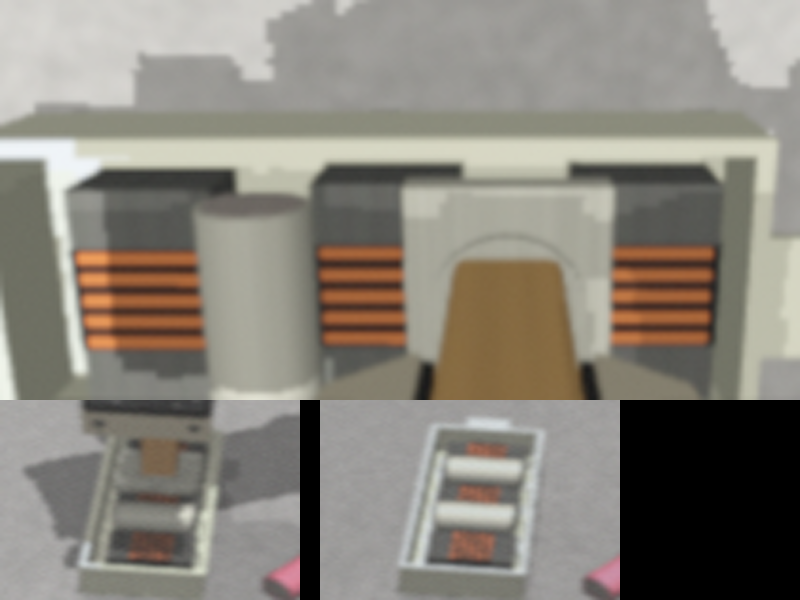

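The core_mid/core_a gap has opened from about 21 to 25 mm, at crop columns 462–570 with core_mid at 313–462. The foot looks nearly level with the blocks, so cap_a is at or near the floor. I'll press a little more and check the force.

```bash
for i in 1 2; do python3 -m creep '0.5 0 0 0.15 0 0 0; 0.5 0 0 0.3 0 0 0; 0.5 0 0 0.3 0 0 0' | egrep 'position|force:' ; done
```

```text
position: [0.5256, 0.1321, 0.1219]
force: [-7.7, -2.3, 34.1]
gripper_force: 60.0
position: [0.5278, 0.1329, 0.1212]
force: [-9.6, -3.1, 52.7]
gripper_force: 60.0
```

```bash
python3 - <<'E'
from h import *
ci=vision.camera_info("wrist")
q=lambda u,v,z:plane(ci,[(120+u*210/800,125+v*110/400)],z)[0].round(4)
print("foot",q(403,181,.04),q(613,181,.04));print("gap a",q(462,183,.025),q(570,183,.025));print("gap b",q(235,187,.025),q(313,187,.025))
print("capb far end",q(194,205,.036),q(312,205,.036),"core_b left",q(68,187,.025),"inner wall far",q(400,158,.038))
E
python3 -m creep '0.5 0 0 -0.8 0 0 0; 0.5 0 0 -1.8 0 0 0; 0.5 0 0 -3.4 0 0 0; 0.5 0 0 -3.4 0 0 0'
python3 -c "
from h import *;need(.522,.188,.155,2.6)"
```

```text
foot [0.5539 0.1552 0.04  ] [0.5559 0.1105 0.04  ]
gap a [0.5505 0.1431 0.025 ] [0.5516 0.1185 0.025 ]
gap b [0.5472 0.1951 0.025 ] [0.548  0.1771 0.025 ]
capb far end [0.5453 0.2014 0.036 ] [0.5465 0.1754 0.036 ] core_b left [0.5456 0.234  0.025 ] inner wall far [0.5587 0.1561 0.038 ]
clock: 7.82
position: [0.5254, 0.1317, 0.1509]
ee_rot: [-3.14, -0.067, -0.003]
force: [0.4, -0.4, -1.9]
width: 0.257
gripper_force: 60.0
shift [-0.1  -5.64 -0.4 ] turn [-0.03 -0.12 -0.15] pos [0.5254 0.1317 0.1509] t 7.83 f [ 0.4 -0.4 -1.9] w 0.257 gf 60.0
```

```bash
python3 -m creep '0.5 0 -2 -0.4 0 0 0; 0.5 -0.1 -4 -0.4 0 0 0; 0.5 -0.1 -5.6 -0.4 0 0 0; 0.5 -0.1 -5.6 -0.4 0 0 0; 0.5 -0.1 -5.6 -0.4 0 0 0'
python3 - <<'E'
from h import *
need(.522,.188,.122,2.6)
ci,im=snap("wrist");cv2.imwrite("pics/w6f.png",im);cv2.imwrite("pics/w6.png",cv2.resize(im[125:235,120:330],(800,400),interpolation=cv2.INTER_CUBIC))
# row profile through far strip of blocks: dark cores vs light floor/foot
g=cv2.cvtColor(im,cv2.COLOR_BGR2GRAY)
for v in (165,168,171,176,180): print(v,g[v,150:350:3].tolist())
E
```

```text
clock: 8.45
position: [0.521, 0.1869, 0.1534]
ee_rot: [3.14, 0.067, -0.001]
force: [0.3, -1.9, -2.4]
width: 0.255
gripper_force: 60.0
shift [ 0.1  -0.11  3.14] turn [ 0.05  0.03 -0.14] pos [0.521  0.1869 0.1534] t 8.45 f [ 0.3 -1.9 -2.4] w 0.255 gf 60.0
165 [210, 207, 205, 210, 209, 203, 153, 152, 153, 140, 137, 171, 208, 132, 115, 161, 210, 211, 210, 151, 60, 60, 59, 59, 58, 59, 58, 58, 60, 60, 104, 209, 211, 210, 210, 210, 196, 176, 63, 62, 63, 64, 63, 62, 63, 62, 62, 63, 63, 179, 203, 197, 194, 197, 203, 188, 175, 51, 54, 60, 60, 62, 62, 60, 61, 61, 58]
168 [207, 204, 205, 210, 209, 206, 156, 148, 131, 131, 132, 154, 210, 132, 116, 137, 191, 191, 194, 93, 92, 90, 92, 92, 90, 93, 90, 92, 93, 91, 100, 174, 170, 165, 166, 168, 172, 171, 100, 102, 102, 103, 102, 100, 103, 102, 101, 102, 101, 102, 107, 107, 106, 105, 107, 105, 115, 84, 56, 101, 102, 101, 102, 101, 99, 102, 100]
171 [202, 207, 209, 210, 212, 207, 171, 132, 134, 131, 135, 146, 203, 137, 109, 129, 187, 187, 193, 105, 102, 101, 103, 102, 100, 99, 95, 95, 96, 99, 109, 105, 105, 104, 105, 104, 103, 104, 111, 101, 103, 102, 102, 101, 103, 101, 101, 102, 102, 109, 142, 147, 153, 157, 167, 166, 162, 136, 59, 101, 101, 101, 103, 101, 102, 103, 101]
176 [189, 194, 195, 192, 193, 194, 177, 133, 135, 134, 131, 137, 184, 141, 109, 122, 185, 186, 181, 101, 96, 95, 98, 97, 93, 87, 92, 93, 95, 98, 137, 146, 153, 157, 158, 152, 148, 139, 117, 92, 101, 103, 102, 99, 90, 85, 85, 87, 85, 104, 145, 157, 164, 169, 189, 186, 173, 108, 68, 101, 103, 101, 104, 100, 101, 102, 101]
180 [195, 197, 197, 191, 191, 192, 176, 134, 132, 136, 137, 138, 184, 154, 109, 117, 184, 186, 183, 94, 85, 86, 87, 86, 83, 139, 181, 183, 176, 164, 163, 162, 160, 162, 164, 164, 162, 162, 163, 159, 158, 176, 181, 179, 91, 84, 84, 85, 84, 108, 146, 157, 164, 173, 188, 186, 171, 85, 69, 99, 101, 99, 102, 98, 100, 101, 105]
```

Profile rows: core_b px 207–240, cap_b 240–264 (mid 252), core_mid 264–297, cap_a 298–323 (25.7 mm gap, so it is down), foot 225–281 (mid 253). It is aligned, so I'll press.

```bash
python3 -m creep '0.5 0.1 -0.1 0.6 0 0 0; 0.5 0.1 -0.1 1.1 0 0 0; 0.5 0.1 -0.1 1.6 0 0 0; 0.5 0.1 -0.1 2 0 0 0;  0.5 0.1 -0.1 2.3 0 0 0'| egrep 'position|force:'
for i in 1 2; do python3 -m creep '0.5 0 0 0.2 0 0 0; 0.5 0 0 0.4 0 0 0; 0.5 0 0 0.4 0 0 0' | egrep 'position|force:' ; done
python3 -m creep '0.5 0 0 0.15 0 0 0; 0.5 0 0 0.3 0 0 0; 0.5 0 0 0.3 0 0 0' | egrep 'position|force:'
```

```text
position: [0.522, 0.1883, 0.1303]
force: [0.3, 0.6, -1.3]
gripper_force: 60.0
position: [0.5221, 0.1883, 0.1266]
force: [-0.2, -0.3, -2.0]
gripper_force: 60.0
position: [0.522, 0.1883, 0.1225]
force: [0.3, -0.2, -1.4]
gripper_force: 60.0
position: [0.5223, 0.1892, 0.1218]
force: [-6.9, -1.2, 20.7]
gripper_force: 60.0
```

```bash
python3 -m creep '0.5 0 0 -0.8 0 0 0; 0.5 0 0 -2 0 0 0; 0.5 0 0 -4 0 0 0; 0.5 0 0 -5.5 0 0 0; 0.5 0 0 -5.5 0 0 0'>/dev/null
python3 - <<'E'
from h import *
need(.461,-.287,.176,-15.3)
ci,im=snap("wrist");cv2.imwrite("pics/w7f.png",im)
g=cv2.cvtColor(im,cv2.COLOR_BGR2GRAY)
for z in(.036,.017): print(proj(ci,[[.5455,.132,z+.013],[.5455,.188,z+.013],[.5455,.192,z+.013]]).round(0).tolist())
E
```

```text
shift [-8.22 47.26 -0.06] turn [-0.07 -0.13 17.75] pos [0.5229 0.1887 0.176 ] t 10.88 f [-1.5 -0.  -2.1] w 0.256 gf 60.0
[[311.0, 170.0], [254.0, 168.0], [250.0, 168.0]]
[[307.0, 167.0], [254.0, 164.0], [250.0, 164.0]]
```

```bash
python3 -m creep '0.5 0 5 0 0 0 4; 0.5 0 10 0 0 0 8; 0.5 -0.5 15 0 0 0 12; 0.5 -1 20 0 0 0 16; 0.5 -1.5 25 0 0 0 18'
python3 -c "
from h import *;need(.461,-.287,.176,-15.3)"
```

```text
clock: 11.55
position: [0.5171, -0.0636, 0.174]
ee_rot: [3.112, -0.427, -0.002]
force: [-0.0, 0.2, -1.4]
width: 0.258
gripper_force: 60.0
shift [ 0.61 23.02 -0.19] turn [ 0.02  0.06 -0.33] pos [ 0.5171 -0.0636  0.174 ] t 11.55 f [-0.   0.2 -1.4] w 0.258 gf 60.0
```

```bash
python3 -m creep '0.5 0.1 5 0 0 0 0; 0.5 0.3 10 0 0 0 0; 0.5 0.5 15 0 0 0 0; 0.5 0.6 20 0 0 0 0; 0.5 0.6 23 0 0 0 0' >/dev/null
python3 -m creep '0.5 0 0 0 0 0 0; 0.5 0 0 0 0 0 0' >/dev/null
python3 - <<'E'
from h import *
need(.461,-.287,.0925,-15.3)
a=[]
ct,t=snap("top");cs,s=snap("side");cv2.imwrite("pics/t8.png",t);cv2.imwrite("pics/s8.png",s)
rs=lambda im,x,y,w,h:cv2.resize(im[y:y+h,x:x+w],(400,300),interpolation=cv2.INTER_CUBIC)
o=np.vstack([np.hstack([rs(t,165,165,100,75),rs(s,220,190,100,75)]),np.hstack([rs(s,260,70,110,82),rs(cv2.imread("pics/side0.png"),220,190,100,75)])])
cv2.imwrite("pics/v8.png",o)
E
```

```text
shift [-0.01  0.29  8.16] turn [-0.04  0.06 -0.21] pos [ 0.462  -0.2843  0.1741] t 12.43 f [ 0.1 -0.2 -2.3] w 0.259 gf 60.0
```

View pics/v8.png

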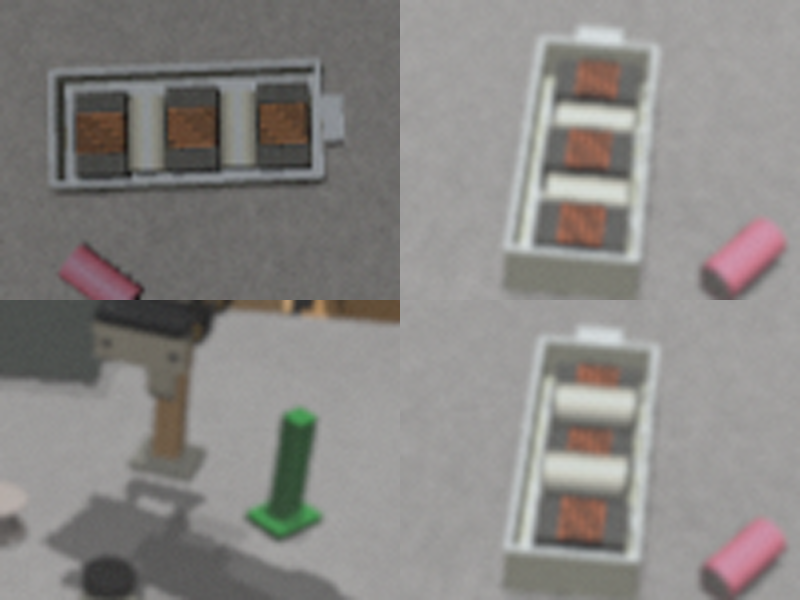

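Both caps now lie level with the blocks, at crop side (595,115) and (588,187), compared with standing proud before. The tamper is upright over its old spot. I'll lower it and release.

```bash
python3 -m creep '0.5 0 0.2 3 0 0 0; 0.5 0 0.3 5.5 0 0 0; 0.5 0 0.3 7 0 0 0; 0.5 0 0.3 7.7 0 0 0; 0.5 0 0.3 7.8 0 0 0' | egrep 'position|force:'
for i in 1 2; do python3 -m creep '0.5 0 0 0.1 0 0 0; 0.5 0 0 0.2 0 0 0; 0.5 0 0 0.2 0 0 0' | egrep 'position|force:'; done
```

```text
position: [0.4615, -0.2879, 0.0968]
force: [1.0, 0.4, -2.4]
gripper_force: 60.0
position: [0.4613, -0.2882, 0.095]
force: [0.1, -0.2, -2.6]
gripper_force: 60.0
position: [0.4612, -0.2881, 0.0926]
force: [-0.1, -0.7, -1.8]
gripper_force: 60.0
```

```bash
python3 -m creep '0.5 0 0 0.1 0 0 0; 0.5 0 0 0.1 0 0 0; 0.5 0 0 0.1 0 0 0' | egrep 'position|force:'
```

```text
position: [0.4612, -0.2882, 0.0925]
force: [-2.9, 1.6, 8.7]
gripper_force: 60.0
```

On the bench. Release gently, then rise.

```bash
python3 -m creep '2.7 0 0 -0.05 0 0 0; 3.2 0 0 -0.05 0 0 0; 4 0 0 -0.05 0 0 0; 5 0 0 -0.05 0 0 0; 5 0 0 -0.05 0 0 0' 5
python3 -m creep '5 0 0 -1 0 0 0; 5 0 0 -4 0 0 0; 5 0 0 -8 0 0 0; 5 0 0 -13 0 0 0; 5 0 0 -15.5 0 0 0'
python3 - <<'E'
from h import *
need(.461,-.287,.25,-15.3)
ci,im=snap("wrist");hsv=cv2.cvtColor(im,cv2.COLOR_BGR2HSV);sub=np.zeros(im.shape[:2],np.uint8);sub[130:225,215:290]=1
m=((hsv[...,1]>110)&(hsv[...,0]<30)&(hsv[...,2]>145)&(sub>0)).astype(np.uint8)
c=max(cv2.findContours(m,0,1)[0],key=cv2.contourArea);r=cv2.minAreaRect(c);print(r,plane(ci,cv2.boxPoints(r),.112).mean(0))
cv2.imwrite("pics/w9.png",im)
cs,s=snap("side");cv2.imwrite("pics/s9.png",s)
s0=cv2.imread("pics/side0.png");d=cv2.absdiff(s,s0).max(2)
print("handle diff",d[100:140,290:325].mean(), "bench mid diff",(d[140:185,240:330]>40).sum(),d[100:140,325:350].mean())
E
```

```text
clock: 14.9
position: [0.4612, -0.2881, 0.0922]
ee_rot: [3.113, -0.425, -0.0]
force: [0.7, 0.4, -0.6]
width: 0.538
gripper_force: 0.0
clock: 15.52
position: [0.462, -0.2886, 0.2508]
ee_rot: [3.111, -0.425, 0.006]
force: [0.8, 0.4, 0.3]
width: 0.547
gripper_force: 0.0
shift [-0.14 -0.12  0.08] turn [ 0.05 -0.24 -0.24] pos [ 0.462  -0.2886  0.2508] t 15.53 f [0.8 0.4 0.3] w 0.547 gf 0.0
((252.0, 192.0), (20.0, 20.0), 90.0) [ 0.45689057 -0.28754539  0.112     ]
handle diff 18.62142857142857 bench mid diff 457 2.871
```

```bash
python3 -c "
from cell import job;print(job.sign_off())"
```

```text
the job is handed in; nothing more can be done
None
```

Both capacitors are pressed down level with the blocks, and the tamper stands upright at its old spot, released; the job is handed in at about 16 s on the robot's clock (limit 54 s).

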